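# Lay the lens tube down in its case and shut the lid

## Robot

A 6-joint arm with a two-finger parallel gripper is mounted at the origin on the work surface. World frame = base frame: x ahead of the robot, y to its left, z up, the work surface at z = 0. Lengths are in mm, angles in rad, forces in N, time in s.
With the tool pointing down it reaches from about 300 to 825 mm from the base axis. Payload 5.4 kg.
Tool frame: the origin (TCP) lies midway between the tips of the shut fingers; the grasp point (between the pads) lies 19 mm behind it (arm.hold_point_z is the distance from the TCP to the grasp point, in mm); x points along the fingers, y is the direction in which the jaws open and shut, and the axes are right-handed (so a half turn about x gives the same grasp; the last joint's range is limited). The gripper opens to 92 mm and grips with 3 to 60 N. Pads are 20 mm wide; open, the fingers measure 128 mm over their backs; the gripper's body (75 mm by 189 mm) begins 69 mm behind the grasp point.
Start: joints at [-0.21, 0.158, 1.597, -0, 1.386, -0.21], TCP at [574.984, -0.018, 214.601] pointing down, gripper open.
Joint ranges: [-2.91, 2.91], [-0.94, 2.29], [0.18, 2.7], [-1.29, 4.43], [0.17, 2.64], [-3, 3]. Speed limits (rad/s): [2.57, 2.57, 3.14, 3.14, 3.14, 3.14].

## Interface

Orientations are given as a 3x3 rotation matrix whose columns are the frame's x, y, z axes.
In Python, from station import arm gives the robot as it stands.
- The arm moves only by the tool play_rows, never from a script. Its argument "plan" is a list of rows, each an object with "dp": the shift along the tool's x, y, z each as a share of 0.25 m, from -1 to 1, a list of three; "angular": the turn, a rotation vector about the tool's x, y, z each as a share of pi/2 rad, from -1 to 1, a list of three. A call has 1 to 8 rows; each row is the pose to reach, as a shift and turn from the pose commanded when the call began, along the tool's axes at that moment; what a row does not reach only later rows make up. A row lasts 1/12 s, in which the tool goes at most 41.7 mm and 7.16 degrees, less where a joint would pass 70% of its speed; a pose out of reach is approached as far as the arm can. A call with a number of a shift or a turn outside -1 to 1 is refused whole. A call with a gripper value outside its range is refused whole. "fingers" is the gripper command: -1 is shut, 1 is fully open, values between are in proportion, set as the call begins (left out, the last holds). The fingers move at their own pace and stop on an object; "grip_force" is the grip in N (left out, the last holds). Time passes only in rows, so rows that repeat a pose let the fingers close. It gives the time, the measured TCP pose, the force and the opening at its end, in the units of the state.
- arm.sense(): the state, without advancing time (a new reading comes with each control period).
- arm.camera(name): name is "scene" or "side" or "wrist"; returns the picture (480x640x3 uint8, blue, green, red); there is no depth.
- arm.camera_model(name): a dict with "fx", "fy", "cx", "cy" (pixels), "camera_from_world" (4x4, takes a point from world to camera coordinates). Camera axes: x right, y up, looking along -z (the intrinsics and any distortion apply to the point x, -y, -z); pixel columns grow to the right and rows downward; lengths in mm; the calibration is good to about 2 mm. A picture is of the moment at which its call begins: read the wrist's pose just before it. camera_model takes no time and is no camera call; for the wrist camera it gives the pose at the moment of the call.
- arm.sign_off(): hands the job in, once; it reports no verdict.
The state is a dict: "time_s": time; "qpos": joint angles; "qd": joint speeds; "tau": joint torques, N m; "tool_pos": TCP position; "tcp_rot": TCP orientation; "force": force on the tool from outside, world axes, zero at the start; "torque": the same for the moment, N m; "gripper_width": opening from 0.0 (shut) to 1.0 (fully open).
Only numpy, scipy, OpenCV 4.12 (cv2) and the standard library are available. Lean on these libraries where they do the work, as an engineer would, in place of code of your own. Each camera call takes 0.05 s, during which the arm holds its last target. There are 200 camera calls.

## Task

A lens tube stands on end inside its open storage case on the microscope bench. Without gripping or lifting anything, gently push against the upper part of the tube so that it tips over and lies down along the inside of the case; then push the open lid over until it is fully shut, and come away. Leave everything else on the bench as it stands.

Things in the scene. Friction and masses are not known exactly. Their poses are not given: they have to be found in the camera images.
- case: Grey open case, fixed to the bench: outside 62 mm along its x, 188 mm along its y, 60 mm high; walls 6, floor 8 mm, so inside 50 x 176 mm, 52 deep. Origin: centre of underside, z up. The lid is hinged on the upper edge of the long +x side; the tube stands near the -y end, 2 to 14 mm from the end wall. Loose things nearby keep 95 mm off in x, or 150 mm in y, from its origin to their centres.
- tube_center (a point): Centre of the lens tube: aluminium cylinder, 40 mm diameter, 110 mm long, 0.15 to 0.3 kg, loose, standing on the floor of the case, so that it rises 58 mm above the rim. The z axis of the point runs along the tube (up at the start). Pushed near its top along the case's +y it tips over its foot past about 20 degrees, then falls by itself into the case.
- lid (a joint): Opening angle of the lid, rad: 0 fully shut (lying level on the rim), about 1.57 upright; 1.6 to 1.9 at the start, at most 1.95. It has a stiff hinge: it stays where it is left and must be pushed all the way (about 1 to 2 N at its free edge).
- lid_hinge (a point): Middle of the lid's hinge line, fixed on the case at its (x 31, y 0, z 60.5 mm); the line runs along the case's y.
- lid_edge (a point): Middle of the lid's free edge, half-way through its thickness. The lid is a flat plate 62 mm wide from hinge line to free edge, 188 mm long along the case's y, 8 mm thick; its inner face lies in the plane through the hinge line.
- eyepiece: Bystander: small black eyepiece standing on the bench, 40 mm in diameter, 55 mm tall; origin at the centre of its underside.
- short_tube: Bystander: short aluminium tube standing on the bench, not in the case, 36 mm in diameter, 62 mm tall; origin at the centre of its underside.
- jar: Bystander: small amber jar, 44 mm in diameter, 50 mm tall; origin at the centre of its underside.
- ring: Bystander: flat steel ring, 56 mm outside diameter, 12 mm high; origin at the centre of its underside.
- driver: Bystander: screwdriver lying on the bench, 150 mm long along its x, under 35 mm high.
- objective: Bystander: brass objective standing on the bench, 34 mm in diameter, 40 mm tall; origin at the centre of its underside.
- filter_slide: Bystander: flat dark steel filter slide, 90 x 30 x 8 mm; origin at the centre of its underside.
Things that resemble listed ones, but are neither listed nor needed, are in the scene too. There is more than one size of the case; the job needs the smallest. What is shaped like the part that bears tube_center but green is not meant.

How it is judged:
By the outcome, as a careful person would: the job done as asked, in the order asked, and still so for the second after the job is handed in, with the robot touching nothing.
It also fails if it takes over 48 s, if anything falls off the work surface, if the arm or the gripper's body presses on something with over 40 N, if the wrist force passes 120 N, or if a joint passes its speed limit or range.

## Working session

There is one attempt and no reset: what is moved stays moved. The work goes in short steps, Python scripts to look and compute and a tool call to move; the robot and the scene stay as the last step left them, time stands still between calls to the robot, and variables do not carry over. Pictures are saved under pics/ and viewed, about 8 in all and at most 12, crops included, and the job is handed in when it is done.

Besides the shell and the picture viewer there is one more tool, called after "Call:" as name(argument=value, ...) on one line, values as JSON. play_rows: Moves the arm, as the interface text tells. Shift numbers are shares of 0.25 m and turn numbers shares of pi/2 rad, none past 1 either way. Its arguments: {"type":"object","properties":{"plan":{"type":"array","items":{"type":"object","properties":{"dp":{"type":"array","items":{"type":"number"}},"angular":{"type":"array","items":{"type":"number"}}}}},"fingers":{"type":"number"},"grip_force":{"type":"number"}},"required":["plan"]}

```bash
ls; mkdir -p pics; python3 - <<'E'
from station import arm
import cv2
for n in("scene","side"):
    cv2.imwrite(f"pics/{n}0.png",arm.camera(n)); m=arm.camera_model(n); print(n,m)
s=arm.sense();print(s)
E
```

```text
pics
scene {'fx': 468.99824869338653, 'fy': 468.99824869338653, 'cx': 322.1574711315071, 'cy': 234.05203445214207, 'camera_from_world': array([[-3.15886563e-01,  9.48751489e-01,  9.28935089e-03,
         2.51950065e+02],
       [-7.68815345e-01, -2.61689737e-01,  5.83473604e-01,
         2.90868168e+02],
       [ 5.56002378e-01,  1.77169676e-01,  8.12078975e-01,
        -1.21025478e+03],
       [ 0.00000000e+00,  0.00000000e+00,  0.00000000e+00,
         1.00000000e+00]])}
side {'fx': 433.26825781267246, 'fy': 433.26825781267246, 'cx': 326.1548167561909, 'cy': 247.74852198074757, 'camera_from_world': array([[ 9.09451267e-01, -4.15647446e-01, -1.16444632e-02,
        -4.75606675e+02],
       [ 2.92399375e-01,  6.19367696e-01,  7.28619423e-01,
        -1.19785435e+02],
       [-2.95636597e-01, -6.66048691e-01,  6.84819789e-01,
        -1.09005071e+03],
       [ 0.00000000e+00,  0.00000000e+00,  0.00000000e+00,
         1.00000000e+00]])}
{'time_s': 0.1, 'qpos': array([-2.10108654e-01,  1.58987398e-01,  1.59810270e+00, -3.11588859e-05,
        1.38619444e+00, -2.10116883e-01]), 'qd': array([ 2.38619487e-03, -2.60303005e-03, -3.30937466e-03,  4.09167719e-04,
        1.40130986e-05, -2.85930249e-04]), 'tau': array([ 4.86743174e-04, -3.86501849e+01, -3.22960711e+01,  7.02909334e-02,
        3.38891940e-02, -7.24501376e-06]), 'tool_pos': array([5.74433729e+02, 8.45533108e-02, 2.13718413e+02]), 'tcp_rot': array([[-1.66106283e-03,  9.99998620e-01,  1.37055333e-05],
       [ 3.22913458e-04,  1.42419317e-05, -9.99999948e-01],
       [-9.99998568e-01, -1.66105832e-03, -3.22936669e-04]]), 'force': array([ 0.28910952, -0.43871015,  0.68367736]), 'torque': array([ 0.0069218 , -0.03906803,  0.03730563]), 'gripper_width': 1.0008634805010224}
```

View pics/scene0.png

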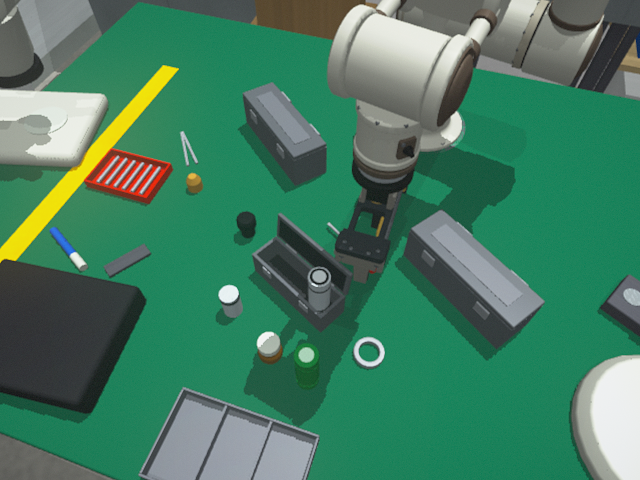

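View pics/side0.png

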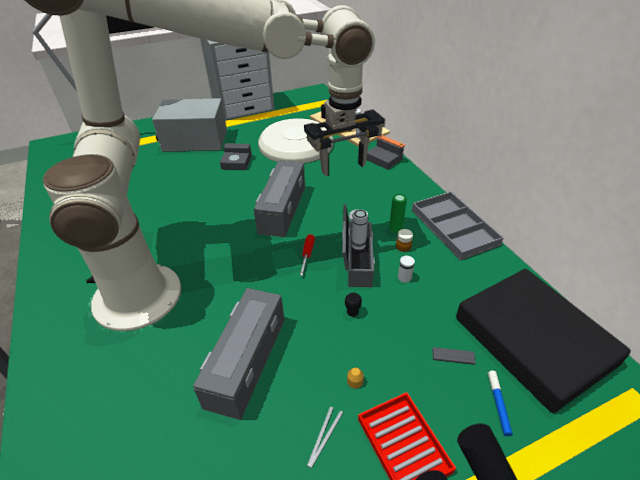

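The scene view shows the open case around (300,270). The tube stands at its right end, near (319,288), and the lid is on the robot's side. The side view shows the same case at (358,250). I'll enlarge both next.

```bash
python3 - <<'E'
import cv2,numpy as np
a=cv2.imread("pics/scene0.png")[200:340,235:365]; b=cv2.imread("pics/side0.png")[195:300,320:400]
cv2.imwrite("pics/ca.png",cv2.resize(a,None,fx=4.2,fy=4.2,interpolation=2)); cv2.imwrite("pics/cb.png",cv2.resize(b,None,fx=5.6,fy=5.6,interpolation=2))
E
```

```text
(no output)
```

View pics/ca.png

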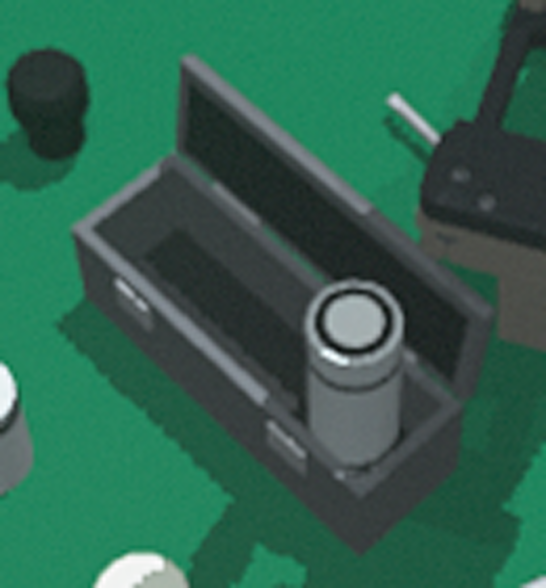

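View pics/cb.png

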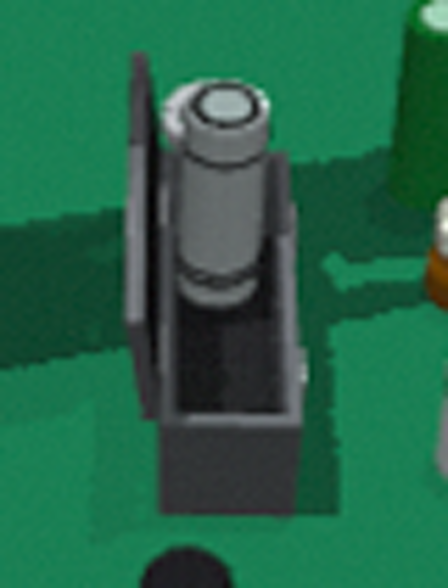

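```bash
cat > h.py <<'E'
import numpy as np
from scipy.optimize import least_squares
from station import arm
def proj(n,P,m=None):
    m=m or arm.camera_model(n);c=m["camera_from_world"]@np.r_[P,1]
    return np.array([m["cx"]+m["fx"]*c[0]/-c[2],m["cy"]-m["fy"]*c[1]/-c[2]])
def ray(n,uv,z):
    m=arm.camera_model(n);C=m["camera_from_world"];R=C[:3,:3];o=-R.T@C[:3,3]
    d=R.T@np.array([(uv[0]-m["cx"])/m["fx"],-(uv[1]-m["cy"])/m["fy"],-1]);return o+d*(z-o[2])/d[2]
def T(p,P):
    c,s=np.cos(p[2]),np.sin(p[2]);return np.array([p[0]+c*P[0]-s*P[1],p[1]+s*P[0]+c*P[1],P[2]])
E
python3 - <<'E'
from h import *
S=lambda u,v:(235+u/4.2,200+v/4.2); D=lambda u,v:(320+u/5.6,195+v/5.6)
obs=[("scene",S(75,230),(-31,94,60)),("scene",S(362,493),(-31,-94,60)),("scene",S(172,157),(31,94,60)),("scene",S(462,403),(31,-94,60)),("scene",S(362,552),(-31,-94,0)),
("side",D(162,420),(31,94,60)),("side",D(300,418),(-31,94,60)),("side",D(162,513),(31,94,0)),("side",D(297,513),(-31,94,0))]
f=lambda p:np.concatenate([proj(n,T(p,P))-uv for n,uv,P in obs])
r=least_squares(f,[575,0,3.1],loss="soft_l1");p=r.x;print(p,f(p).reshape(-1,2).round(1))
lo=[("scene",S(185,58),94),("scene",S(492,308),-94),("side",D(133,320),94)]
def lp(a,y,t=4): # mid-thickness top
    return (31+62*np.cos(np.pi-a)+t*np.sin(a),y,60.5+62*np.sin(a)-t*np.cos(a)) 
g=lambda a:np.concatenate([proj(n,T(p,lp(a[0],y)))-uv for n,uv,y in lo])
q=least_squares(g,[1.7]);print(q.x,g(q.x).reshape(-1,2))
tt=least_squares(lambda t:np.r_[proj("scene",[*t,118])-S(354,322),proj("side",[*t,118])-D(228,104)],[575,60]);print(tt.x,tt.fun)
c,s=np.cos(p[2]),np.sin(p[2]);d=tt.x-p[:2];print("tube in case",c*d[0]+s*d[1],-s*d[0]+c*d[1])
E
```

```text
[ 564.32014403 -127.10831963    2.68339521] [[-1.4 -0.6]
 [ 0.2  0.6]
 [-0.3 -1.9]
 [ 0.6 -0.3]
 [-0.   0.7]
 [ 0.  -0.3]
 [ 0.7  0.4]
 [-0.5 -0.6]
 [-0.3 -0.3]]
[1.71150116] [[-0.75490801 -1.59884784]
 [ 0.36954531  0.15752464]
 [ 0.484768   -0.93733154]]
[588.33122169 -76.46111655] [-0.25679204 -0.10419037 -0.17393445 -0.59227858]
tube in case 0.8685230195200084 -56.04388189486245
```

Call:
play_rows(plan=[{"dp": [0,0.05,0.03],"angular": [0.07,0,0]},{"dp": [0,0.1,0.06],"angular": [0.14,0,0]},{"dp": [0,0.157,0.094],"angular": [0.21,0,0]},{"dp": [0.05,0.157,0.094],"angular": [0.292,0,0]},{"dp": [0.15,0.157,0.094],"angular": [0.292,0,0]},{"dp": [0.28,0.157,0.094],"angular": [0.292,0,0]},{"dp": [0.28,0.157,0.094],"angular": [0.292,0,0]},{"dp": [0.28,0.157,0.094],"angular": [0.292,0,0]}], fingers=-1, grip_force=10)

```text
time_s: 0.77
tool_pos: [612.4, -23.1, 142.5]
tcp_rot: [[-0.005, 0.897, -0.443], [0.001, -0.443, -0.897], [-1.0, -0.005, 0.001]]
force: [0.6, -0.5, 0.5]
gripper_width: 0.442
```

```bash
python3 - <<'E'
from h import *
import cv2
s=arm.sense();print(s["time_s"],s["tool_pos"],s["tcp_rot"].round(3),s["force"],s["gripper_width"])
a=arm.camera("scene")[200:400,200:420]; b=arm.camera("side")[150:300,290:430]
a=cv2.resize(a,(440,400),interpolation=2);b=cv2.resize(b,(373,400),interpolation=2)
cv2.imwrite("pics/m1.png",np.hstack([a[:,:420],b]))
E
```

```text
0.7667 [612.36612991 -23.08091685 142.49223348] [[-0.005  0.897 -0.443]
 [ 0.001 -0.443 -0.897]
 [-1.    -0.005  0.001]] [ 0.61916243 -0.53917787  0.50808312] 0.4415231150829805
```

View pics/m1.png

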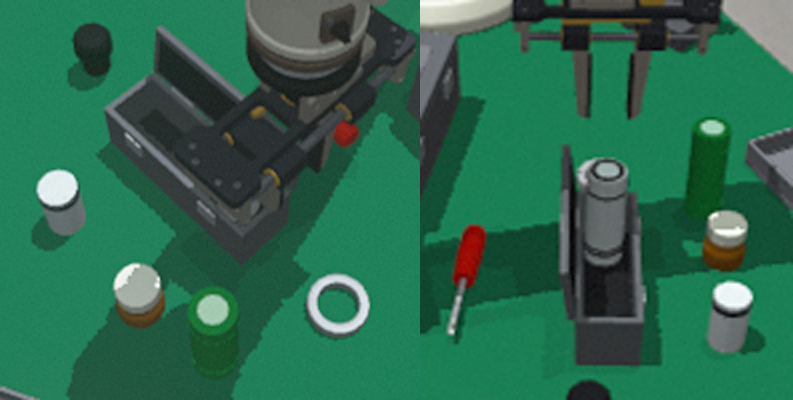

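The fingers are still closing, behind and above the tube (tube top at about (605,170) in the right half). The way down is clear.

Call:
play_rows(plan=[{"dp": [0.07,0,0],"angular": [0,0,0]},{"dp": [0.155,0,0],"angular": [0,0,0]},{"dp": [0.155,0,0],"angular": [0,0,0]},{"dp": [0.155,0,0],"angular": [0,0,0]},{"dp": [0.155,0,0],"angular": [0,0,0]},{"dp": [0.155,0,0.02],"angular": [0,0,0]},{"dp": [0.155,0,0.04],"angular": [0,0,0]},{"dp": [0.155,0,0.06],"angular": [0,0,0]}])

```text
time_s: 1.53
tool_pos: [608.0, -37.7, 107.0]
tcp_rot: [[0.002, 0.897, -0.443], [-0.001, -0.443, -0.897], [-1.0, 0.002, -0.0]]
force: [-1.1, 0.3, 0.5]
gripper_width: 0.006
```

Call:
play_rows(plan=[{"dp": [0,0,0.01]},{"dp": [0,0,0.02]},{"dp": [0,0,0.03]},{"dp": [0,0,0.04]},{"dp": [0,0,0.05]},{"dp": [0,0,0.06]},{"dp": [0,0,0.07]},{"dp": [0,0,0.08]}])

```text
$.plan[0]: bad value
```

Call:
play_rows(plan=[{"dp": [0,0,0.01],"angular": [0,0,0]},{"dp": [0,0,0.02],"angular": [0,0,0]},{"dp": [0,0,0.03],"angular": [0,0,0]},{"dp": [0,0,0.04],"angular": [0,0,0]},{"dp": [0,0,0.05],"angular": [0,0,0]},{"dp": [0,0,0.06],"angular": [0,0,0]},{"dp": [0,0,0.07],"angular": [0,0,0]},{"dp": [0,0,0.08],"angular": [0,0,0]}])

```text
time_s: 2.2
tool_pos: [598.8, -55.0, 106.0]
tcp_rot: [[0.0, 0.897, -0.443], [0.0, -0.443, -0.897], [-1.0, 0.0, -0.0]]
force: [-0.1, 0.1, 0.3]
gripper_width: 0.008
```

Call:
play_rows(plan=[{"dp": [0,0,0.01],"angular": [0,0,0]},{"dp": [0,0,0.02],"angular": [0,0,0]},{"dp": [0,0,0.03],"angular": [0,0,0]},{"dp": [0,0,0.04],"angular": [0,0,0]},{"dp": [0,0,0.05],"angular": [0,0,0]},{"dp": [0,0,0.06],"angular": [0,0,0]},{"dp": [0,0,0.07],"angular": [0,0,0]},{"dp": [0,0,0.08],"angular": [0,0,0]}])

```text
time_s: 2.87
tool_pos: [589.7, -73.1, 105.8]
tcp_rot: [[-0.0, 0.897, -0.443], [-0.0, -0.443, -0.897], [-1.0, -0.0, 0.0]]
force: [-0.1, -0.2, 0.5]
gripper_width: 0.003
```

```bash
python3 - <<'E'
from h import *
import cv2
s=arm.sense();print(s["time_s"],s["tool_pos"],s["force"])
a=arm.camera("scene")[200:400,200:420]; b=arm.camera("side")[150:300,290:430]
a=cv2.resize(a,(440,400),interpolation=2);b=cv2.resize(b,(373,400),interpolation=2)
cv2.imwrite("pics/m2.png",np.hstack([a[:,:420],b]))
E
```

```text
2.8667 [589.69720859 -73.08488968 105.78248883] [-0.09924592 -0.21474963  0.46423586]
```

View pics/m2.png

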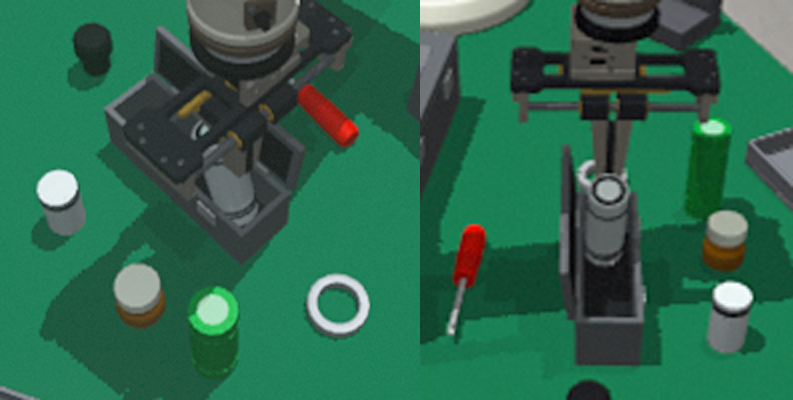

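The tube is tipping, with its top at about (607,185) in the right half. I'll keep pushing slowly.

Call:
play_rows(plan=[{"dp": [0,0,0.01],"angular": [0,0,0]},{"dp": [0,0,0.02],"angular": [0,0,0]},{"dp": [0,0,0.03],"angular": [0,0,0]},{"dp": [0,0,0.04],"angular": [0,0,0]},{"dp": [0,0,0.05],"angular": [0,0,0]},{"dp": [0,0,0.06],"angular": [0,0,0]},{"dp": [0,0,0.07],"angular": [0,0,0]},{"dp": [0,0,0.08],"angular": [0,0,0]}])

```text
time_s: 3.63
tool_pos: [580.9, -91.0, 105.9]
tcp_rot: [[0.0, 0.897, -0.443], [-0.0, -0.443, -0.897], [-1.0, 0.0, -0.0]]
force: [0.3, 0.3, 0.9]
gripper_width: 0.003
```

Call:
play_rows(plan=[{"dp": [0,0,0],"angular": [0,0,0]},{"dp": [0,0,0],"angular": [0,0,0]},{"dp": [0,0,0],"angular": [0,0,0]},{"dp": [0,0,0],"angular": [0,0,0]},{"dp": [-0.1,0,-0.02],"angular": [0,0,0]},{"dp": [-0.2,0,-0.04],"angular": [0,0,0]},{"dp": [-0.3,0,-0.06],"angular": [0,0,0]},{"dp": [-0.3,0,-0.08],"angular": [0,0,0]}])

```text
time_s: 4.3
tool_pos: [593.3, -73.5, 187.0]
tcp_rot: [[0.01, 0.897, -0.443], [-0.003, -0.443, -0.897], [-1.0, 0.01, -0.001]]
force: [0.4, 0.3, 1.4]
gripper_width: 0.009
```

```bash
python3 - <<'E'
from h import *
import cv2
s=arm.sense();print(s["time_s"],s["tool_pos"],s["force"])
a=arm.camera("scene")[200:400,200:420]; b=arm.camera("side")[150:300,290:430]
a=cv2.resize(a,(440,400),interpolation=2);b=cv2.resize(b,(373,400),interpolation=2)
cv2.imwrite("pics/m3.png",np.hstack([a[:,:420],b]))
E
```

```text
4.3 [593.26036862 -73.50312999 186.97990555] [0.41860134 0.34129246 1.40837401]
```

View pics/m3.png

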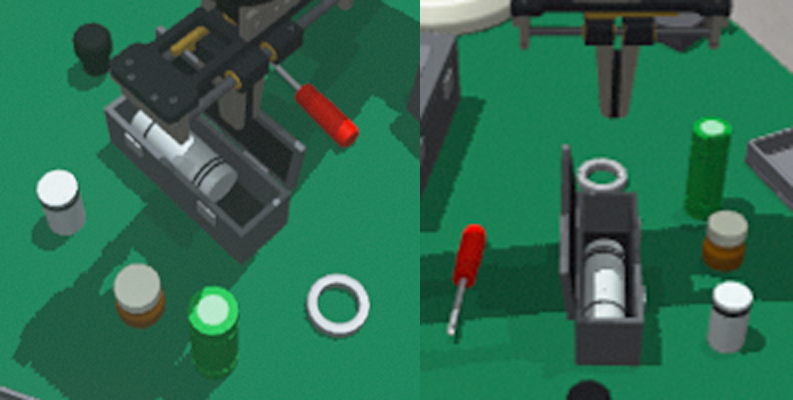

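The tube now lies along the inside of the case, below the rim. In the right half it covers (603,245)–(603,315). Next I'll move behind the lid.

Call:
play_rows(plan=[{"dp": [0,-0.08,0.06],"angular": [0,0,0]},{"dp": [0,-0.16,0.12],"angular": [0,0,0]},{"dp": [0,-0.24,0.18],"angular": [0,0,0]},{"dp": [0,-0.336,0.24],"angular": [0,0,0]},{"dp": [0,-0.336,0.24],"angular": [0,0,0]},{"dp": [0.1,-0.336,0.24],"angular": [0,0,0]},{"dp": [0.2,-0.336,0.24],"angular": [0,0,0]},{"dp": [0.3,-0.336,0.24],"angular": [0,0,0]}])

```text
time_s: 5.07
tool_pos: [487.9, -89.4, 104.1]
tcp_rot: [[-0.0, 0.897, -0.443], [0.0, -0.443, -0.897], [-1.0, -0.0, -0.0]]
force: [-0.8, 0.2, -0.1]
gripper_width: 0.004
```

```bash
python3 - <<'E'
from h import *
import cv2
s=arm.sense();t=s["tool_pos"];print(s["time_s"],t,s["force"])
d=t[:2]-[564.3,-127.1];c,n=np.cos(2.6834),np.sin(2.6834);print("case",c*d[0]+n*d[1],-n*d[0]+c*d[1])
a=arm.camera("scene")[150:350,200:420]; b=arm.camera("side")[150:300,290:430]
a=cv2.resize(a,(440,400),interpolation=2);b=cv2.resize(b,(373,400),interpolation=2)
cv2.imwrite("pics/m4.png",np.hstack([a[:,:420],b]))
E
```

```text
5.0667 [487.93165277 -89.35299499 104.12790184] [-0.80934183  0.18260507 -0.09499155]
case 85.18776565832468 -0.07367876509133708
```

View pics/m4.png

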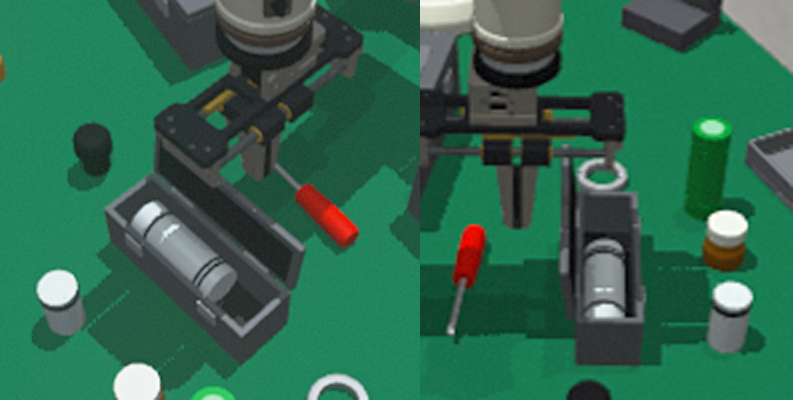

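The finger is behind the lid at (517,225) in the right half, clear of it. I'll push towards the case's −x.

Call:
play_rows(plan=[{"dp": [0,0.02,0],"angular": [0,0,0]},{"dp": [0,0.04,0],"angular": [0,0,0]},{"dp": [0,0.06,0],"angular": [0,0,0]},{"dp": [0,0.076,0],"angular": [0,0,0]},{"dp": [0,0.092,0],"angular": [0,0,0]},{"dp": [0,0.108,0],"angular": [0,0,0]},{"dp": [0,0.122,0],"angular": [0,0,0]},{"dp": [0,0.136,0],"angular": [0,0,0]}])

```text
time_s: 5.83
tool_pos: [518.8, -104.6, 106.0]
tcp_rot: [[-0.0, 0.897, -0.443], [0.0, -0.443, -0.897], [-1.0, -0.0, 0.0]]
force: [-2.3, 0.0, 0.9]
gripper_width: 0.005
```

Call:
play_rows(plan=[{"dp": [0,0.016,0],"angular": [0,0,0]},{"dp": [0,0.032,0],"angular": [0,0,0]},{"dp": [0,0.048,0],"angular": [0,0,0]},{"dp": [0,0.064,0],"angular": [0,0,0]},{"dp": [0,0.08,0],"angular": [0,0,0]},{"dp": [0.004,0.094,0],"angular": [0,0,0]},{"dp": [0.008,0.11,0],"angular": [0,0,0]},{"dp": [0.012,0.12,0],"angular": [0,0,0]}])

```text
time_s: 6.5
tool_pos: [545.8, -118.0, 102.7]
tcp_rot: [[0.0, 0.897, -0.443], [-0.0, -0.443, -0.897], [-1.0, 0.0, -0.0]]
force: [-1.3, -0.5, 0.3]
gripper_width: 0.004
```

```bash
python3 - <<'E'
from h import *
import cv2
s=arm.sense();t=s["tool_pos"];print(s["time_s"],t,s["force"])
a=arm.camera("scene")[150:350,200:420]; b=arm.camera("side")[150:300,290:430]
a=cv2.resize(a,(440,400),interpolation=2);b=cv2.resize(b,(373,400),interpolation=2)
cv2.imwrite("pics/m5.png",np.hstack([a[:,:420],b]))
E
```

```text
6.5 [ 545.84947012 -118.04426463  102.73401266] [-1.26384495 -0.45452952  0.25990794]
```

View pics/m5.png

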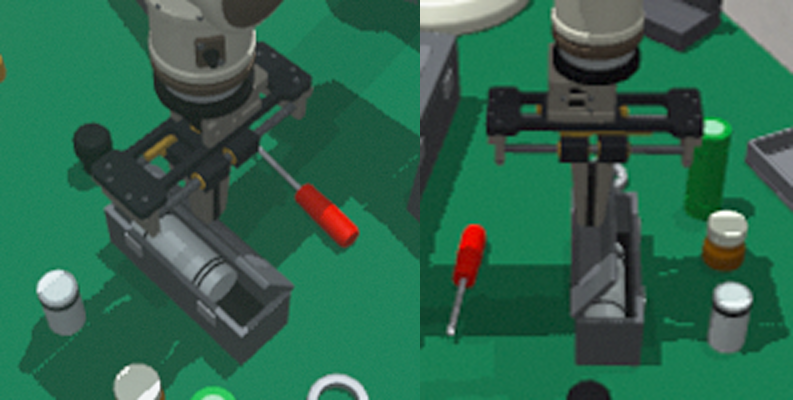

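The lid is at roughly 50–60° and following the finger. I'll press along its arc.

Call:
play_rows(plan=[{"dp": [0.01,0.01,0],"angular": [0,0,0]},{"dp": [0.02,0.02,0],"angular": [0,0,0]},{"dp": [0.036,0.036,0],"angular": [0,0,0]},{"dp": [0.052,0.052,0],"angular": [0,0,0]},{"dp": [0.072,0.066,0],"angular": [0,0,0]},{"dp": [0.092,0.078,0],"angular": [0,0,0]},{"dp": [0.11,0.085,0],"angular": [0,0,0]},{"dp": [0.124,0.09,0],"angular": [0,0,0]}])

```text
time_s: 7.27
tool_pos: [565.6, -127.8, 71.0]
tcp_rot: [[-0.0, 0.897, -0.443], [0.0, -0.443, -0.897], [-1.0, -0.0, 0.0]]
force: [0.2, -0.7, 0.9]
gripper_width: 0.004
```

Call:
play_rows(plan=[{"dp": [0.003,0.002,0],"angular": [0,0,0]},{"dp": [0.006,0.004,0],"angular": [0,0,0]},{"dp": [0.009,0.006,0],"angular": [0,0,0]},{"dp": [0.012,0.008,0],"angular": [0,0,0]},{"dp": [0.014,0.008,0],"angular": [0,0,0]},{"dp": [0.014,0.008,0],"angular": [0,0,0]}])

```text
time_s: 7.77
tool_pos: [566.8, -128.3, 68.8]
tcp_rot: [[-0.002, 0.897, -0.443], [0.001, -0.443, -0.897], [-1.0, -0.002, 0.0]]
force: [-3.9, 1.6, 5.8]
gripper_width: 0.004
```

Force is rising at z = 68.8, which matches the shut height of 68.5. I'll press slightly more to seat the lid.

Call:
play_rows(plan=[{"dp": [0.002,0,0],"angular": [0,0,0]},{"dp": [0.004,0,0],"angular": [0,0,0]},{"dp": [0.004,0,0],"angular": [0,0,0]},{"dp": [0.004,0,0],"angular": [0,0,0]}])

```text
time_s: 8.1
tool_pos: [566.8, -128.3, 68.8]
tcp_rot: [[-0.002, 0.897, -0.442], [0.001, -0.442, -0.897], [-1.0, -0.002, 0.0]]
force: [-6.8, 2.8, 11.3]
gripper_width: 0.008
```

Call:
play_rows(plan=[{"dp": [-0.02,0,0],"angular": [0,0,0]},{"dp": [-0.08,0,0],"angular": [0,0,0]},{"dp": [-0.2,0,0],"angular": [0,0,0]},{"dp": [-0.3,0,0],"angular": [0,0,0]},{"dp": [-0.4,-0.15,0],"angular": [0,0,0]},{"dp": [-0.5,-0.3,0],"angular": [0,0,0]},{"dp": [-0.6,-0.45,0],"angular": [0,0,0]},{"dp": [-0.6,-0.45,0],"angular": [0,0,0]}])

```text
time_s: 8.77
tool_pos: [465.2, -77.6, 221.1]
tcp_rot: [[0.004, 0.897, -0.442], [-0.002, -0.442, -0.897], [-1.0, 0.005, -0.0]]
force: [0.1, -0.4, 0.1]
gripper_width: 0.004
```

```bash
python3 - <<'E'
from h import *
import cv2
s=arm.sense();t=s["tool_pos"];print(s["time_s"],t,s["force"])
p=[564.32,-127.11,2.6834]
A=arm.camera("scene");B=arm.camera("side")
a=cv2.resize(A[200:350,220:370],(400,400),interpolation=2);b=cv2.resize(B[190:310,310:430],(400,400),interpolation=2)
for P in[(-31,94,68.5),(-31,-94,68.5),(31,-94,68.5),(31,94,68.5)]:
    u=(proj("scene",T(p,P))-[220,200])*400/150;cv2.circle(a,tuple(map(int,u)),2,(0,0,255),-1)
    u=(proj("side",T(p,P))-[310,190])*400/120;cv2.circle(b,tuple(map(int,u)),2,(0,0,255),-1)
cv2.imwrite("pics/m6.png",np.hstack([a,b]))
E
```

```text
8.7667 [465.22557609 -77.57150715 221.12085437] [ 0.10968265 -0.4386896   0.07781041]
```

View pics/m6.png

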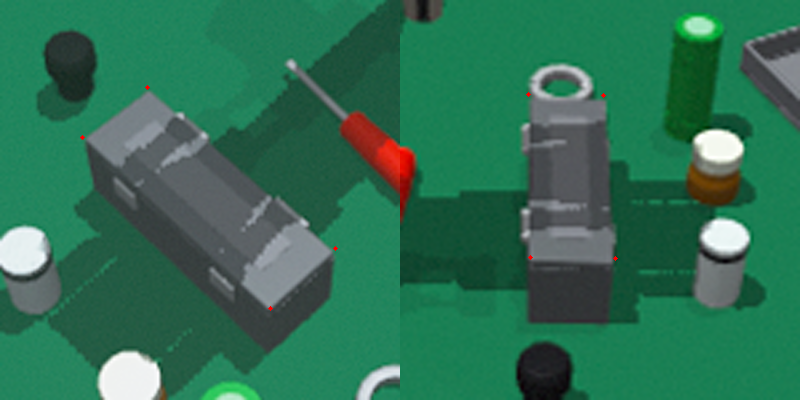

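The lid lies level on the case. Its corners match the predicted shut-lid corners, e.g. (270,308) and (335,248), and the bystanders look untouched. I'll let the arm settle and hand in.

Call:
play_rows(plan=[{"dp": [0,0,0],"angular": [0,0,0]},{"dp": [0,0,0],"angular": [0,0,0]},{"dp": [0,0,0],"angular": [0,0,0]}])

```text
time_s: 9.12
tool_pos: [466.5, -79.1, 216.1]
tcp_rot: [[-0.002, 0.896, -0.443], [0.001, -0.443, -0.896], [-1.0, -0.002, 0.0]]
force: [0.0, 0.5, -0.6]
gripper_width: 0.004
```

```bash
python3 -c "
from station import arm
print(arm.sense()['force'],arm.sign_off())"
```

```text
the job is handed in; nothing more can be done
[ 0.03864164  0.49476381 -0.55254916] None
```

The lens tube lies along the inside of the case, the lid is shut, and I handed the job in at about 9 s of the 48 s allowed. I pushed the tube over near its top with the shut fingers, then swung the lid closed along its arc, pressed lightly and backed away.

- **Tube:** the pictures after the push showed it lying flat, below the rim.
- **Lid:** the fingertip met a firm stop at z = 68.8 mm (68.5 expected) with about 11 N vertical force. In the last pictures most of the predicted shut-lid corners matched the lid within a few pixels, and it looked level.
- **Arm:** it is clear of everything and reads about 0 N.
- **Bystanders:** those in the close-up views looked unmoved. The filter slide lay outside those views, so I did not recheck it, but the arm did not go near it.

No check failed or disagreed.

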